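Stand the fallen oil tin back up in the deli's display row

TASK

One oil tin in the row on the wooden display board has fallen onto its side. Stand it upright again on the board, cap up, in line with the row and roughly midway between the small tin and the jar that stand on either side of it. Set it down rather than dropping it, and leave those two neighbours standing where they are.

Things in the scene. Friction and masses are not known exactly. Their poses are not given: they have to be found in the camera images.
- tin: Fallen square metal oil tin, paper band: body 56 x 56 x 116 mm plus a black cap 14 mm tall, 26 mm wide; 0.25 to 0.5 kg, centre of mass near mid-body. Origin: centre of its foot; z runs foot to cap, x and y square to its sides. It starts lying flat on one side on the board between the neighbours, along the row within 12 degrees, cap towards the board's +y, x level and across the row.
- board: Flat fixed wooden display board 150 mm wide (its x), 640 mm long (its y, the direction of the row), 15 mm thick, no rims. Origin at the centre of its underside, on the counter; its top is 15 mm above. The row runs along its centreline (x = 0 of the board). It may be turned by up to about 14 degrees.
- small_tin: Neighbour: standing square tin of the same make but small, 56 x 56 mm, body 70 mm tall, 84 mm with cap, loose. Origin at the centre of its underside, z up. Stands on the board some 180 to 210 mm from the board's centre, on one side of the fallen tin (either side).
- jar: Neighbour: standing amber glass jar, 66 mm diameter, 82 mm tall with steel lid, loose. Origin at the centre of its underside, z up. Stands on the board some 180 to 210 mm from the board's centre, on the other side of the fallen tin.
Mind the look-alikes: they are no part of the job. Leave any turquoise look-alike of the tin alone.

How it is judged:
By the outcome, as a careful person would: the job done as asked, in the order asked, and still so for the second after the job is handed in, with the robot touching nothing.
It also fails if it takes over 35 s, if anything falls off the work surface, if the arm or the gripper's body presses on something with over 40 N, if the wrist force passes 120 N, or if a joint passes its speed limit or range.

ROBOT

A 6-joint arm with a two-finger parallel gripper is mounted at the origin on the work surface. World frame = base frame: x ahead of the robot, y to its left, z up, the work surface at z = 0. Lengths are in mm, angles in degrees, forces in N, time in s.
With the tool pointing down it reaches from about 300 to 875 mm from the base axis. Payload 4.2 kg.
Tool frame: the origin (TCP) lies midway between the tips of the shut fingers; the grasp point (between the pads) lies 19 mm behind it (r.tcp_to_grasp is the distance from the TCP to the grasp point, in mm); z points along the fingers, y is the line along which they close (so a half turn about z gives the same grasp; the last joint's range is limited). The gripper opens to 85 mm and grips with 20 to 120 N. Pads are 22 mm wide; open, the fingers measure 114 mm over their backs; the gripper's body (76 mm by 85 mm) begins 54 mm behind the grasp point. The pads swing forward as they close: fully open they stand 13 mm farther back than shut.
Start: joints at [74.37, 18.312, 89.639, -0, 72.044, -1.146], TCP at [143.818, 556.739, 231.338] pointing down, gripper open.
Joint ranges: [-177.97, 177.97], [-48.28, 115.42], [12.27, 149.76], [-77.06, 257.06], [2.81, 150.46], [-146.56, 146.56]. Speed limits (degrees/s): [147.25, 147.25, 180, 180, 180, 180].

INTERFACE

Orientations are given as a 3x3 rotation matrix whose columns are the frame's x, y, z axes.
In Python, from station import r gives the robot as it stands.
- The arm moves only by the shell command python3 -m crank 'ROWS' [FORCE]. ROWS is JSON, a list of rows, each a list of 3 entries, a list of its own where there are three numbers: the shift along the tool's x, y, z in units of 300 mm (1.0 is 300 mm), then the turn, a rotation vector about the tool's x, y, z in units of 30 degrees (1.0 is 30 degrees), then the gripper's target within -1 to 1 (fully open at 1, half-way at 0, shut at -1). A call has exactly 10 rows; each row shifts and turns the commanded pose from where the row before left it, along the tool's axes as they then stand; what a row does not reach is not made up. A row lasts 1/10 s, in which the tool goes at most 50 mm and 8.59 degrees, less where a joint would pass 70% of its speed; a pose out of reach is approached as far as the arm can. A call with a number of a shift or a turn outside -1 to 1 is refused whole. A call with a gripper value outside its range is refused whole. The fingers move at their own pace and stop on an object; FORCE is the grip in N (left out, the last holds). Time passes only in rows, so rows that do not move let the fingers close, or fill a call up. It gives the time, the measured TCP pose, the force, the opening and the grip force at its end, in the units of the state.
- r.state(): the state, without advancing time (a new reading comes with each control period).
- r.camera(name): name is "scene" or "top" or "wrist"; returns a dict with "frame" (420x560x3 uint8, red, green, blue), "vfov" (degrees; the focal length in pixels is half the picture's height over the tangent of half this angle, whatever the lens; pixels are square), "cx", "cy" (the principal point, pixels), "rvec" (rotation vector, rad) and "tvec" (3), from world to camera coordinates, as OpenCV has them; the wrist camera has in their place "tool_from_camera" (4x4, takes a point from camera to tool coordinates, whose origin is the TCP and whose axes are the flange's). Camera axes: x right, y down, z forward; pixel columns grow to the right and rows downward; lengths in mm; the calibration is good to about 2 mm. The wrist camera is an equidistant fisheye: a pixel r from the principal point sees the ray r / f radians off the axis. A picture is of the moment at which its call begins: read the wrist's pose just before it. There is no depth.
- r.finish_job(): hands the job in; it is judged then, once.
The state is a dict: "time_s": time; "joint_pos": joint angles; "qd": joint speeds; "effort": joint torques, N m; "tcp_pos": TCP position; "tcp_rot": TCP orientation; "wrist_force": force on the tool from outside, world axes, zero at the start; "wrist_torque": the same for the moment, N m; "width": finger opening in mm; "grasp_force": force on a finger pad.
Only numpy, scipy, OpenCV 4.12 (cv2) and the standard library are available. Lean on these libraries where they do the work, as an engineer would, in place of code of your own. Each camera call takes 0.05 s, during which the arm holds its last target. There are 200 camera calls.

## Working session

There is one attempt and no reset: what is moved stays moved. The work goes in short steps, Python scripts to look and compute and a shell command to move; the robot and the scene stay as the last step left them, time stands still between calls to the robot, and variables do not carry over. Pictures are saved under pics/ and viewed, at most 10 in all, crops included, and the job is handed in when it is done.

```bash
mkdir -p pics; ls
cat > h.py <<'E'
import numpy as np, cv2, pickle
def K(c):
    f=c["frame"].shape[0]/2/np.tan(np.radians(c["vfov"])/2); return f
def px2w(c,u,v,z):
    f=K(c);R=cv2.Rodrigues(np.array(c["rvec"],float))[0];t=np.array(c["tvec"],float).ravel()
    d=R.T@np.array([(u-c["cx"])/f,(v-c["cy"])/f,1]);o=-R.T@t
    return o+d*(z-o[2])/d[2]
def w2px(c,p):
    f=K(c);R=cv2.Rodrigues(np.array(c["rvec"],float))[0];q=R@np.array(p,float)+np.array(c["tvec"],float).ravel()
    return q[:2]/q[2]*f+[c["cx"],c["cy"]]
E
python3 - <<'E'
from station import r
import cv2,pickle
a={n:r.camera(n) for n in("scene","top")}
pickle.dump(a,open("a.pkl","wb"))
for n in a: cv2.imwrite(f"pics/{n}.png",cv2.resize(a[n]["frame"][:,:,::-1],(784,588),interpolation=cv2.INTER_CUBIC)); print(n,a[n]["vfov"],a[n]["cx"],a[n]["cy"],a[n]["rvec"],a[n]["tvec"])
s=r.state();print(s["time_s"],s["tcp_rot"],s["width"])
E
```

```text
pics
scene 50.70387315828125 277.7933725430532 201.53450725205468 [ 2.37814735  0.75819342 -0.26073258] [-474.73241521 -205.57154586 1249.2283559 ]
top 42.62229690022411 275.2881557453179 200.51706365073818 [ 2.21278268 -2.00098926  0.20927638] [-19.90708157 571.72058482 887.97630962]
0.1 [[-9.68226304e-01  2.50075312e-01 -4.03503676e-04]
 [ 2.50075636e-01  9.68225211e-01 -1.45534806e-03]
 [ 2.67358132e-05 -1.51001271e-03 -9.99998860e-01]] 85.3497883608587
```

View pics/top.png

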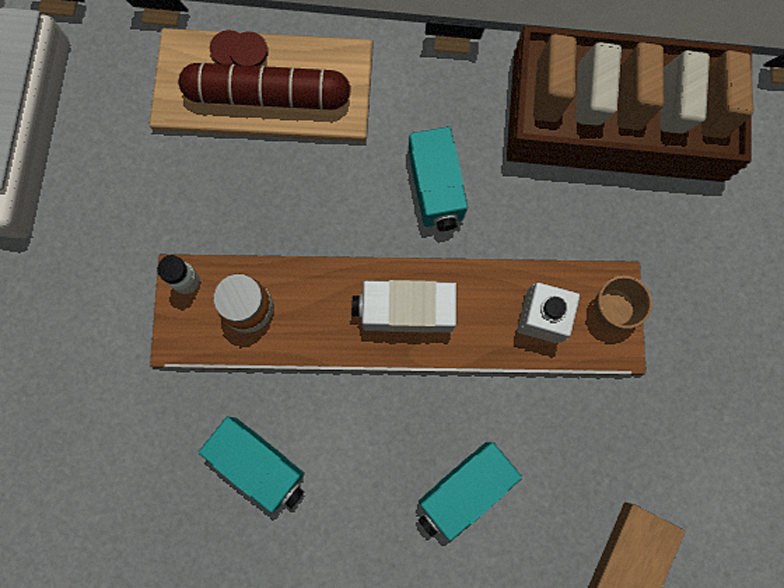

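View pics/scene.png

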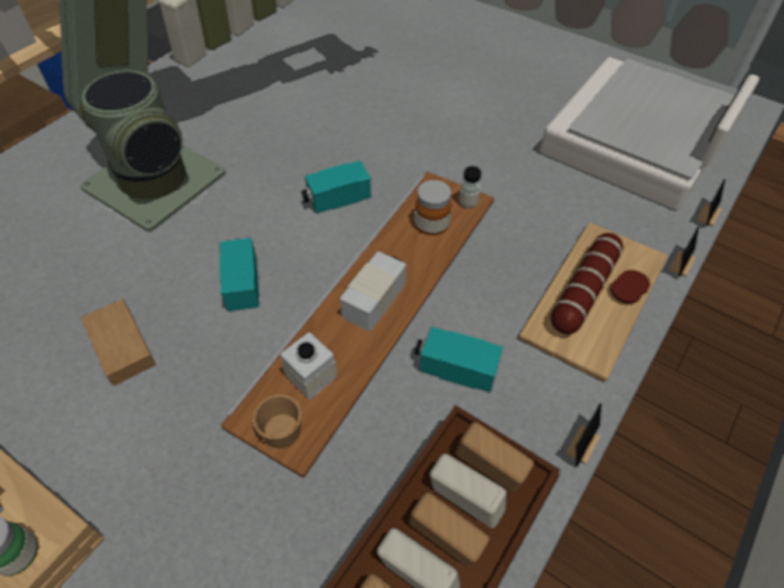

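Top view: the candidates are the white banded tin on the board at (408,306), cap at (357,306), and turquoise look-alikes at (438,178), (252,465) and (470,492). The small white tin stands at (553,308) and the jar at (240,300). I choose the white banded tin and will check it in a crop.

Run:
```python
import pickle,cv2,numpy as np
from h import *
a=pickle.load(open("a.pkl","rb"));c=a["top"]
g=c["frame"][175:275,100:470,::-1]
cv2.imwrite("pics/crop.png",cv2.resize(g,None,fx=2.16,fy=2.16,interpolation=cv2.INTER_CUBIC))
P=lambda u,v,z:px2w(c,(u+.5)/1.4-.5,(v+.5)/1.4-.5,z).round(1)
for n,u,v,z in [("b1",160,254,15),("b2",640,262,15),("b3",645,373,15),("b4",151,366,15),("t1",363,281,71),("t2",456,283,71),("t3",456,326,71),("t4",363,325,71),("cap",353,307,43),("jar",239,297,82),("st",555,307,84)]: print(n,P(u,v,z))
```

```text
b1 [586.2 339.5  15. ]
b2 [ 639.3 -294.3   15. ]
b3 [ 493.3 -305.3   15. ]
b4 [438.6 327.1  15. ]
t1 [565.4  65.2  71. ]
t2 [574.5 -49.8  71. ]
t3 [520.9 -54.2  71. ]
t4 [510.7  59.3  71. ]
cap [536.4  75.6  43. ]
jar [528.2 213.   82. ]
st [ 554.1 -170.9   84. ]
```

View pics/crop.png

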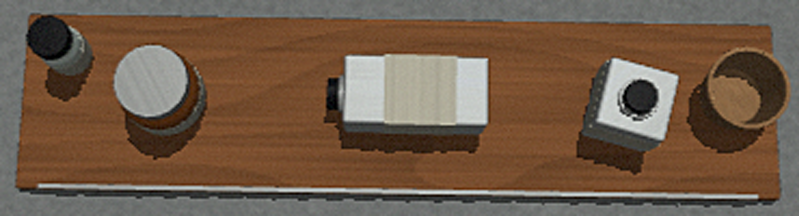

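The crop confirms it: the white banded tin is lying on the board with its cap to the left (board +y), the jar beyond the cap and the small tin beyond the foot. I'll grip it across the row near the cap end with the tool tilted about 40° towards the jar, then turn it 90°.

```bash
cat >> h.py <<'E'
from scipy.spatial.transform import Rotation as Ro
TH=np.radians(4.9)
EX=np.array([np.cos(TH),np.sin(TH),0]);EY=np.array([-np.sin(TH),np.cos(TH),0])
def Rt(phi,th=TH):  # tool y across row, tilt phi about tool y
    ex=np.array([np.cos(th),np.sin(th),0]);ey=np.array([-np.sin(th),np.cos(th),0])
    return np.c_[ey,ex,[0,0,-1]]@Ro.from_euler('y',phi,degrees=True).as_matrix()
def steps(p0,R0,p1,R1,N):
    w=Ro.from_matrix(R0.T@R1).as_rotvec()/N
    A=sum(R0@Ro.from_rotvec(k*w).as_matrix() for k in range(N))
    s=np.linalg.solve(A,np.array(p1)-p0)
    print("N",N,"shift",(s/300).round(4).tolist(),"turn",(np.degrees(w)/30).round(4).tolist(),"mm/deg per row",np.linalg.norm(s).round(1),np.degrees(np.linalg.norm(w)).round(2))
E
python3 - <<'E'
from station import r
from h import *
s=r.state()
steps(np.array(s["tcp_pos"]),np.array(s["tcp_rot"]),[541,30,235],Rt(0),20)
E
```

```text
N 20 shift [-0.1167, -0.0101, -0.0007] turn [-0.0001, 0.0001, 0.1177] mm/deg per row 35.2 3.53
```

```bash
python3 -m crank '[[[-0.117,-0.01,0],[0,0,0.118],1],[[-0.117,-0.01,0],[0,0,0.118],1],[[-0.117,-0.01,0],[0,0,0.118],1],[[-0.117,-0.01,0],[0,0,0.118],1],[[-0.117,-0.01,0],[0,0,0.118],1],[[-0.117,-0.01,0],[0,0,0.118],1],[[-0.117,-0.01,0],[0,0,0.118],1],[[-0.117,-0.01,0],[0,0,0.118],1],[[-0.117,-0.01,0],[0,0,0.118],1],[[-0.117,-0.01,0],[0,0,0.118],1]]' 40
python3 -m crank '[[[-0.117,-0.01,0],[0,0,0.118],1],[[-0.117,-0.01,0],[0,0,0.118],1],[[-0.117,-0.01,0],[0,0,0.118],1],[[-0.117,-0.01,0],[0,0,0.118],1],[[-0.117,-0.01,0],[0,0,0.118],1],[[-0.117,-0.01,0],[0,0,0.118],1],[[-0.117,-0.01,0],[0,0,0.118],1],[[-0.117,-0.01,0],[0,0,0.118],1],[[-0.117,-0.01,0],[0,0,0.118],1],[[-0.117,-0.01,0],[0,0,0.118],1]]'
python3 - <<'E'
from station import r
from h import *
s=r.state();c=r.camera("wrist");pickle.dump((s,c),open("w.pkl","wb"))
cv2.imwrite("pics/w1.png",cv2.resize(c["frame"][:,:,::-1],(784,588),interpolation=cv2.INTER_CUBIC))
print(s["joint_pos"],s["tcp_rot"],c["tool_from_camera"],c["vfov"])
E
```

```text
time_s: 1.1
tcp_pos: [427.7, 355.2, 230.8]
tcp_rot: [[-0.642, 0.766, -0.001], [0.766, 0.642, -0.0], [0.0, -0.001, -1.0]]
wrist_force: [-0.7, -0.3, 0.2]
width: 85.5
grasp_force: 0.0
time_s: 2.1
tcp_pos: [541.4, 27.6, 230.8]
tcp_rot: [[-0.08, 0.997, -0.001], [0.997, 0.08, 0.0], [0.0, -0.001, -1.0]]
wrist_force: [0.8, -0.3, 0.9]
width: 85.6
grasp_force: 0.0
[ 1.70395973e+00  1.53898933e+01  9.39333564e+01  5.86328850e-03
  7.07156309e+01 -2.86629586e+00] [[-7.96476818e-02  9.96822844e-01 -6.81164122e-04]
 [ 9.96823068e-01  7.96477519e-02  7.63709916e-05]
 [ 1.30381540e-04 -6.72917338e-04 -9.99999765e-01]] [[-3.19399768e-04 -9.49330607e-01 -3.14279010e-01  8.19789623e+01]
 [ 9.99998979e-01  1.34502940e-04 -1.42258053e-03 -1.43535079e+00]
 [ 1.39277069e-03 -3.14279143e-01  9.49329595e-01 -1.41932815e+02]
 [ 0.00000000e+00  0.00000000e+00  0.00000000e+00  1.00000000e+00]] 65.70646984690485
```

View pics/w1.png

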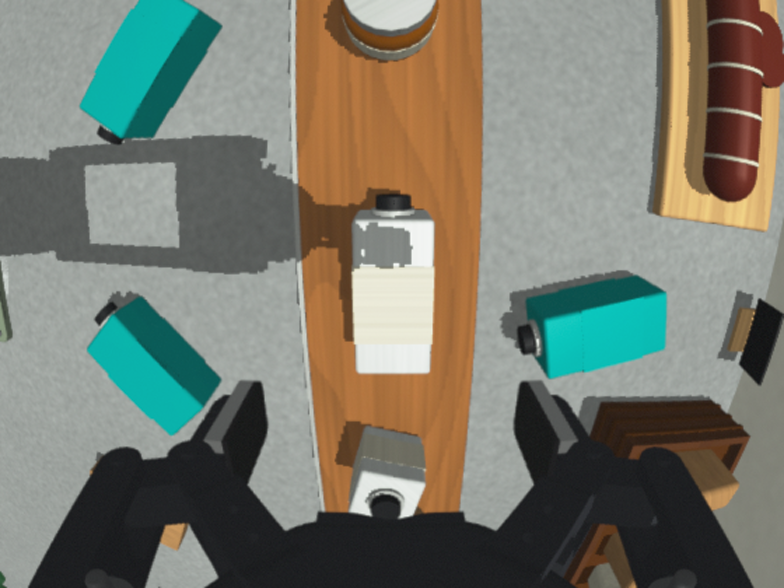

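The wrist view shows the tin's top face at (354–434, 210–373), cap up at (393,203), jar at the top edge and small tin at (386,505). Next I locate the tin from this view, redo the neighbours' heights with the board added, and compute the hover pose.

```bash
cat >> h.py <<'E'
def wpx(s,c,u,v,z):
    f=K(c);d=np.array([u-c["cx"],v-c["cy"]]);q=np.linalg.norm(d);a=q/f
    ray=np.r_[d/q*np.sin(a),np.cos(a)];T=np.array(c["tool_from_camera"]);R=np.array(s["tcp_rot"])
    o=np.array(s["tcp_pos"])+R@T[:3,3];ray=R@T[:3,:3]@ray
    return o+ray*(z-o[2])/ray[2]
E
python3 - <<'E'
from station import r
from h import *
s,c=pickle.load(open("w.pkl","rb"))
k=lambda u:(u+.5)/1.4-.5
t=[wpx(s,c,k(u),k(v),71) for u,v in[(354,210),(434,210),(430,373),(357,373)]]
for q in t:print(q.round(1))
print("c",np.mean(t,0).round(1)); d=t[0]+t[1]-t[2]-t[3];print("th",np.degrees(np.arctan2(-d[0],d[1])))
print("st cap",wpx(s,c,k(386),k(506),99).round(1))
b=[wpx(s,c,k(u),k(v),15).round(1) for u,v in[(296,200),(484,200),(315,440),(467,440)]];print(b)
top=pickle.load(open("a.pkl","rb"))["top"]
print("jar",px2w(top,k(239),k(297),97),"st",px2w(top,k(555),k(307),99))
st=r.state();R1=Rt(-20)
g=np.array([543,5,48])+30*EY   # grasp point
p=g+19*R1[:,2]; print("tcp grasp goal",p)
steps(np.array(st["tcp_pos"]),np.array(st["tcp_rot"]),p-R1[:,2]*110,R1,10)
E
```

```text
[511.9  69.1  71. ]
[565.   73.4  71. ]
[575.2 -47.   71. ]
[520.8 -51.3  71. ]
c [543.2  11.   71. ]
th 4.516615893705747
st cap [ 550.9 -159.3   99. ]
[array([461. ,  66.9,  15. ]), array([609.9,  78.7,  15. ]), array([ 481. , -159.3,   15. ]), array([ 627.8, -147.5,   15. ])]
jar [525.67602629 209.77720645  97.        ] st [ 551.21019424 -167.72306737   99.        ]
tcp grasp goal [540.99256416  28.41572583  30.14584021]
N 10 shift [0.0195, -0.0001, 0.0299] turn [-0.0006, -0.0658, -0.0019] mm/deg per row 10.7 1.98
```

```bash
python3 -m crank '[[[0.03,0,0.027],[0,-0.066,0],1],[[0.03,0,0.027],[0,-0.066,0],1],[[0.03,0,0.027],[0,-0.066,0],1],[[0.03,0,0.027],[0,-0.066,0],1],[[0.02,0,0.027],[0,-0.066,-0.002],1],[[0.02,0,0.027],[0,-0.066,-0.002],1],[[0.02,0,0.027],[0,-0.066,-0.002],1],[[0.02,0,0.027],[0,-0.066,-0.002],1],[[0.02,0,0.027],[0,-0.066,-0.002],1],[[0.02,0,0.027],[0,-0.066,-0.002],1]]'
python3 - <<'E'
from station import r
from h import *
st=r.state();R1=Rt(-20,np.radians(4.7))
g=np.array([543,8,48])+30*EY
p=g+19*R1[:,2]; print(st["joint_pos"],p)
steps(np.array(st["tcp_pos"]),np.array(st["tcp_rot"]),p,R1,10)
E
```

```text
time_s: 3.15
tcp_pos: [536.3, 87.8, 141.1]
tcp_rot: [[-0.084, 0.996, 0.028], [0.937, 0.089, -0.339], [-0.34, -0.002, -0.94]]
wrist_force: [-0.2, 0.6, -0.1]
width: 85.3
grasp_force: 0.0
[ 19.18006157  22.38317716 100.40846709 -21.48543746  64.00817399
  24.72707619] [540.96996009  31.41382771  30.14584021]
N 10 shift [-0.0051, -0.0, 0.0412] turn [0.0001, -0.0004, 0.0014] mm/deg per row 12.5 0.04
```

```bash
python3 -m crank '[[[-0.01,0,0.04],[0,0,0],1],[[-0.01,0,0.04],[0,0,0],1],[[-0.01,0,0.04],[0,0,0],1],[[-0.01,0,0.04],[0,0,0],1],[[-0.01,0,0.04],[0,0,0],1],[[0,0,0.04],[0,0,0],1],[[0,0,0.04],[0,0,0],1],[[0,0,0.04],[0,0,0],1],[[0,0,0.04],[0,0,0],1],[[0,0,0.05],[0,0,0],1]]' 70
python3 -m crank '[[[0,0,0],[0,0,0],-1],[[0,0,0],[0,0,0],-1],[[0,0,0],[0,0,0],-1],[[0,0,0],[0,0,0],-1],[[0,0,0],[0,0,0],-1],[[0,0,0],[0,0,0],-1],[[0,0,0],[0,0,0],-1],[[0,0,0],[0,0,0],-1],[[0,0,0],[0,0,0],-1],[[0,0,0],[0,0,0],-1]]' 70
python3 - <<'E'
from station import r
from h import *
s=r.state();pickle.dump(s,open("g.pkl","wb"));c=r.camera("wrist");pickle.dump((s,c),open("w2.pkl","wb"))
cv2.imwrite("pics/w2.png",cv2.resize(c["frame"][:,:,::-1],(784,588),interpolation=cv2.INTER_CUBIC))
E
```

```text
time_s: 4.15
tcp_pos: [541.6, 31.7, 30.4]
tcp_rot: [[-0.084, 0.996, 0.029], [0.937, 0.089, -0.337], [-0.338, -0.001, -0.941]]
wrist_force: [0.4, -0.6, 0.1]
width: 85.6
grasp_force: 0.0
time_s: 5.15
tcp_pos: [541.6, 32.1, 31.4]
tcp_rot: [[-0.083, 0.996, 0.029], [0.937, 0.088, -0.337], [-0.338, -0.001, -0.941]]
wrist_force: [1.4, 2.7, 0.9]
width: 55.3
grasp_force: 75.5
```

View pics/w2.png

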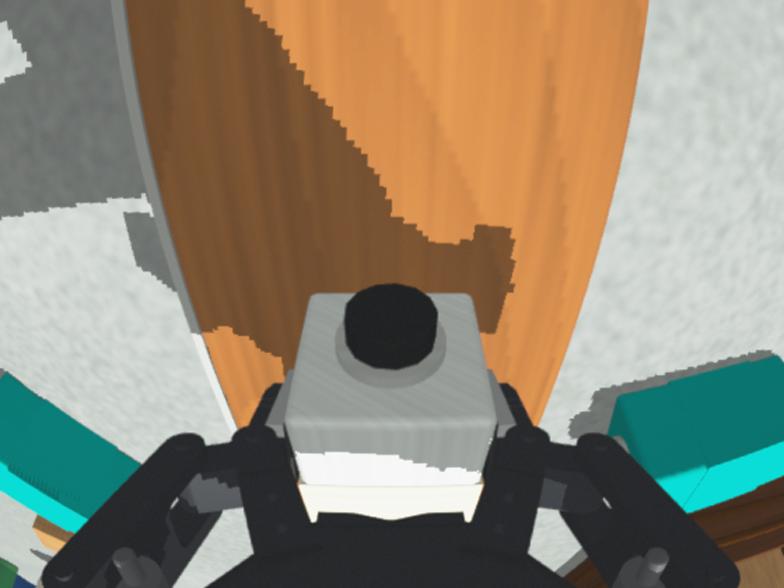

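The tin is gripped: its cap-end face spans (285–495, 423) at the top edge to (310–472, 295) at the board. I use those edges to fix where the tin sits in the grip.

Run:
```python
from h import *
s,c=pickle.load(open("w2.pkl","rb"))
k=lambda u:(u+.5)/1.4-.5
e=[]
for u,v,z in[(287,424,71),(496,424,71),(311,295,15),(472,295,15)]:
    q=wpx(s,c,k(u),k(v),z);e.append(q);print(q.round(1))
p=np.array(s["tcp_pos"]);R=np.array(s["tcp_rot"])
th=np.arctan2(R[1,1],R[0,1]);print("th",np.degrees(th))
ey=np.array([-np.sin(th),np.cos(th),0]);
end=np.mean(e,0)[:2]@ey[:2]
print("end-tcp along",end-p@ey,"prior",(np.array([543,8,0])@ey+58)-p@ey)
along=((end-p@ey)*2+((np.array([543,8,0])@ey+58)-p@ey))/3-116  # foot rel tcp
up=43-p[2]
# tin in world: z axis=ey, x across(level)
foot=p+along*ey+up*np.array([0,0,1]);Rtin=np.c_[R[:,1],np.cross(ey,R[:,1]),ey]
rel=(R.T@(foot-p),R.T@Rtin);pickle.dump(rel,open("rel.pkl","wb"))
def goal(fp,th=TH):
    Rg=np.c_[[np.cos(th),np.sin(th),0],[-np.sin(th),np.cos(th),0],[0,0,1]]
    # after +90 about tool y: tin y -> ?
    Rw=Rg@rel[1].T; return np.array(fp)-Rw@rel[0],Rw
pg,Rg=goal([539,22,15]);print(pg,Rg.round(2))
pu,_=goal([539,22,45])
steps(p+[0,0,70],R,pu,Rg,20)
```

```text
[511.3  62.4  71. ]
[563.7  67.1  71. ]
[510.1  60.   15. ]
[565.3  64.9  15. ]
th 5.069831159300284
end-tcp along 31.785709918392445 prior 33.92084768555047
[538.01589329  33.55542855  98.50257749] [[-0.03  1.   -0.08]
 [ 0.34  0.09  0.94]
 [ 0.94 -0.   -0.34]]
N 20 shift [0.0023, -0.0006, -0.0045] turn [-0.0002, 0.15, 0.0003] mm/deg per row 1.5 4.5
```

```bash
python3 -m crank '[[[-0.008,0,-0.022],[0,0,0],-1],[[-0.008,0,-0.022],[0,0,0],-1],[[-0.008,0,-0.022],[0,0,0],-1],[[-0.008,0,-0.022],[0,0,0],-1],[[-0.008,0,-0.022],[0,0,0],-1],[[-0.008,0,-0.022],[0,0,0],-1],[[-0.008,0,-0.022],[0,0,0],-1],[[-0.008,0,-0.022],[0,0,0],-1],[[-0.008,0,-0.022],[0,0,0],-1],[[-0.008,0,-0.022],[0,0,0],-1]]' 70
python3 -m crank '[[[0.0023,0,-0.0045],[0,0.15,0],-1],[[0.0023,0,-0.0045],[0,0.15,0],-1],[[0.0023,0,-0.0045],[0,0.15,0],-1],[[0.0023,0,-0.0045],[0,0.15,0],-1],[[0.0023,0,-0.0045],[0,0.15,0],-1],[[0.0023,0,-0.0045],[0,0.15,0],-1],[[0.0023,0,-0.0045],[0,0.15,0],-1],[[0.0023,0,-0.0045],[0,0.15,0],-1],[[0.0023,0,-0.0045],[0,0.15,0],-1],[[0.0023,0,-0.0045],[0,0.15,0],-1]]'
python3 -m crank '[[[0.0023,0,-0.0045],[0,0.15,0],-1],[[0.0023,0,-0.0045],[0,0.15,0],-1],[[0.0023,0,-0.0045],[0,0.15,0],-1],[[0.0023,0,-0.0045],[0,0.15,0],-1],[[0.0023,0,-0.0045],[0,0.15,0],-1],[[0.0023,0,-0.0045],[0,0.15,0],-1],[[0.0023,0,-0.0045],[0,0.15,0],-1],[[0.0023,0,-0.0045],[0,0.15,0],-1],[[0.0023,0,-0.0045],[0,0.15,0],-1],[[0.0023,0,-0.0045],[0,0.15,0],-1]]'
python3 - <<'E'
from station import r
from h import *
rel=pickle.load(open("rel.pkl","rb"))
s=r.state();a={n:r.camera(n) for n in("scene","top")};pickle.dump((s,a),open("b.pkl","wb"))
p=np.array(s["tcp_pos"]);R=np.array(s["tcp_rot"])
Rw=np.c_[[np.cos(TH),np.sin(TH),0],[-np.sin(TH),np.cos(TH),0],[0,0,1]]@rel[1].T
steps(p,R,np.array([539,22,20])-Rw@rel[0],Rw,10)
print("foot",(p+R@rel[0]).round(1),s["joint_pos"])
i=cv2.resize(a["scene"]["frame"][90:320,130:380,::-1],None,fx=1.6*1.5,fy=1.6*1.5,interpolation=cv2.INTER_CUBIC)
cv2.imwrite("pics/s2.png",i)
E
```

```text
time_s: 6.2
tcp_pos: [541.3, 31.6, 101.9]
tcp_rot: [[-0.084, 0.996, 0.028], [0.937, 0.088, -0.337], [-0.339, -0.002, -0.941]]
wrist_force: [-0.5, -0.8, -3.7]
width: 55.4
grasp_force: 75.0
time_s: 7.2
tcp_pos: [540.7, 37.6, 115.1]
tcp_rot: [[-0.081, 0.996, -0.039], [0.9, 0.09, 0.425], [0.427, -0.001, -0.904]]
wrist_force: [-0.8, -0.5, -5.3]
width: 55.2
grasp_force: 75.1
time_s: 8.2
tcp_pos: [541.5, 32.5, 128.0]
tcp_rot: [[-0.031, 0.996, -0.084], [0.339, 0.09, 0.937], [0.94, 0.0, -0.34]]
wrist_force: [0.4, 0.4, -4.6]
width: 55.0
grasp_force: 75.3
N 10 shift [-0.0075, -0.0011, 0.0032] turn [-0.0007, 0.0003, 0.0003] mm/deg per row 2.5 0.03
foot [542.6  20.8  44.5] [-26.10269187  41.66368276 100.84727739  53.55489216  91.55484655
 -58.63884687]
```

View pics/s2.png

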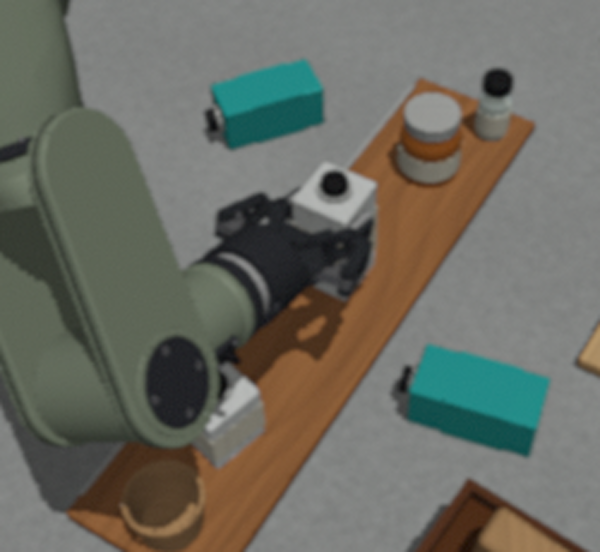

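Scene view: the tin is upright at (335,200) with its cap up, clear of the jar (430,140), and the wrist passes above the small tin (235,410). I lower it to just above the board.

```bash
python3 -m crank '[[[-0.0075,-0.0011,0.0032],[0,0,0],-1],[[-0.0075,-0.0011,0.0032],[0,0,0],-1],[[-0.0075,-0.0011,0.0032],[0,0,0],-1],[[-0.0075,-0.0011,0.0032],[0,0,0],-1],[[-0.0075,-0.0011,0.0032],[0,0,0],-1],[[-0.0075,-0.0011,0.0032],[0,0,0],-1],[[-0.0075,-0.0011,0.0032],[0,0,0],-1],[[-0.0075,-0.0011,0.0032],[0,0,0],-1],[[0,0,0],[0,0,0],-1],[[0,0,0],[0,0,0],-1]]'
python3 - <<'E'
from station import r
from h import *
rel=pickle.load(open("rel.pkl","rb"))
s=r.state();c=r.camera("scene")
p=np.array(s["tcp_pos"]);R=np.array(s["tcp_rot"])
print("foot",(p+R@rel[0]).round(1),np.round(s["effort"],1))
print("small tin cap / base px crop", [((w2px(c,q)-[130,90]+.5)*2.4).round() for q in([551,-168,99],[551,-168,15],[539,22,15])])
cv2.imwrite("pics/s3.png",cv2.resize(c["frame"][190:300,200:320,::-1],None,fx=5,fy=5,interpolation=cv2.INTER_CUBIC))
E
```

```text
time_s: 9.3
tcp_pos: [538.6, 34.4, 109.0]
tcp_rot: [[-0.028, 0.996, -0.083], [0.337, 0.088, 0.937], [0.941, -0.002, -0.339]]
wrist_force: [-0.6, 0.7, -4.4]
width: 55.3
grasp_force: 75.4
foot [539.4  22.8  25.5] [  0.  -52.5 -11.4   2.6   4.6  -0. ]
small tin cap / base px crop [array([210., 379.]), array([220., 429.]), array([333., 286.])]
```

View pics/s3.png

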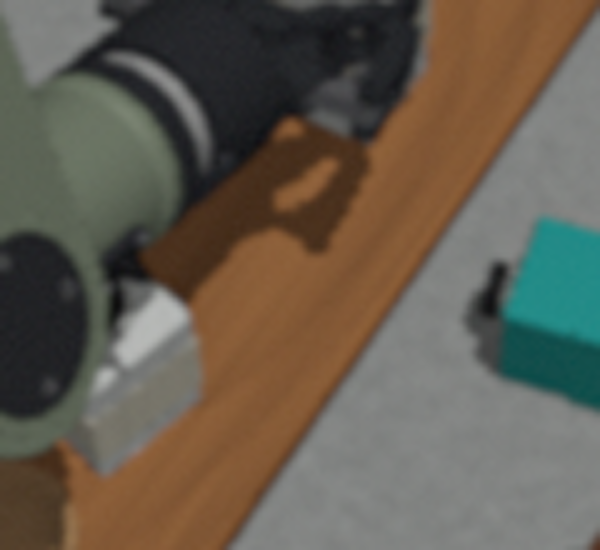

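The small tin stands undisturbed under the wrist at (140,380) in the crop. I keep lowering slowly and watch the force.

```bash
python3 -m crank '[[[-0.0025,0,0.0009],[0,0,0],-1],[[-0.0025,0,0.0009],[0,0,0],-1],[[-0.0025,0,0.0009],[0,0,0],-1],[[-0.0025,0,0.0009],[0,0,0],-1],[[-0.0025,0,0.0009],[0,0,0],-1],[[-0.0025,0,0.0009],[0,0,0],-1],[[-0.0025,0,0.0009],[0,0,0],-1],[[-0.0025,0,0.0009],[0,0,0],-1],[[-0.0025,0,0.0009],[0,0,0],-1],[[-0.0025,0,0.0009],[0,0,0],-1]]'
python3 -c "
from station import r
print(r.state()['effort'])"
```

```text
time_s: 10.35
tcp_pos: [538.5, 34.4, 101.0]
tcp_rot: [[-0.029, 0.996, -0.084], [0.337, 0.088, 0.937], [0.941, -0.001, -0.339]]
wrist_force: [-0.3, -0.4, -4.7]
width: 55.2
grasp_force: 75.4
[ 5.17298213e-04 -5.28670335e+01 -1.11355609e+01  2.53621504e+00
  4.61887926e+00  9.65698448e-03]
```

```bash
python3 -m crank '[[[-0.0007,0,0.0003],[0,0,0],-1],[[-0.0007,0,0.0003],[0,0,0],-1],[[-0.0007,0,0.0003],[0,0,0],-1],[[-0.0007,0,0.0003],[0,0,0],-1],[[-0.0007,0,0.0003],[0,0,0],-1],[[-0.0007,0,0.0003],[0,0,0],-1],[[-0.0007,0,0.0003],[0,0,0],-1],[[-0.0007,0,0.0003],[0,0,0],-1],[[-0.0007,0,0.0003],[0,0,0],-1],[[-0.0007,0,0.0003],[0,0,0],-1]]'
```

```text
time_s: 11.35
tcp_pos: [538.5, 34.5, 99.7]
tcp_rot: [[-0.029, 0.996, -0.084], [0.336, 0.088, 0.938], [0.941, -0.001, -0.337]]
wrist_force: [-0.7, -3.4, 1.8]
width: 55.3
grasp_force: 75.6
```

Contact: the vertical force went from −4.7 to +1.8 N, so the tin is on the board. Release.

```bash
python3 -m crank '[[[0,0,0],[0,0,0],0.36],[[0,0,0],[0,0,0],0.4],[[0,0,0],[0,0,0],0.5],[[0,0,0],[0,0,0],0.6],[[0,0,0],[0,0,0],0.7],[[0,0,0],[0,0,0],0.8],[[0,0,0],[0,0,0],0.9],[[0,0,0],[0,0,0],1],[[0,0,0],[0,0,0],1],[[0,0,0],[0,0,0],1]]' 20
python3 - <<'E'
from station import r
from h import *
s=r.state();print(s["joint_pos"]);c=r.camera("wrist")
cv2.imwrite("pics/w4.png",c["frame"][:,:,::-1])
E
```

```text
time_s: 12.35
tcp_pos: [538.5, 34.6, 98.8]
tcp_rot: [[-0.029, 0.996, -0.084], [0.337, 0.088, 0.937], [0.941, -0.001, -0.339]]
wrist_force: [-0.4, -0.9, -0.0]
width: 85.3
grasp_force: 0.0
[-26.07421562  43.96938918 101.973681    53.61888294  89.55203309
 -61.27993749]
```

View pics/w4.png

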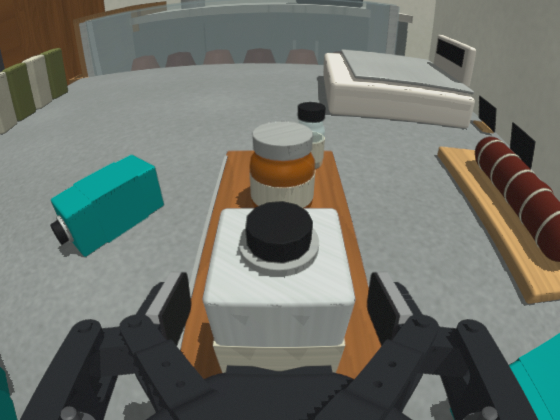

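The tin stands upright at (280,290) with its cap at (280,230), and the fingers are clear on both sides. I retreat up and back.

```bash
python3 -m crank '[[[0.01,0,-0.012],[0,0,0],1],[[0.02,0,-0.02],[0,0,0],1],[[0.03,0,-0.028],[0,0,0],1],[[0.03,0,-0.028],[0,0,0],1],[[0.03,0,-0.028],[0,0,0],1],[[0.03,0,-0.028],[0,0,0],1],[[0.03,0,-0.028],[0,0,0],1],[[0.03,0,-0.028],[0,0,0],1],[[0.03,0,-0.028],[0,0,0],1],[[0.03,0,-0.028],[0,0,0],1]]'
python3 -m crank '[[[0.04,0,-0.02],[0,-0.05,0],1],[[0.04,0,-0.02],[0,-0.05,0],1],[[0.04,0,-0.02],[0,-0.05,0],1],[[0.04,0,-0.02],[0,-0.05,0],1],[[0.04,0,-0.02],[0,-0.05,0],1],[[0.04,0,-0.02],[0,-0.05,0],1],[[0.04,0,-0.02],[0,-0.05,0],1],[[0.04,0,-0.02],[0,-0.05,0],1],[[0.02,0,-0.01],[0,0,0],1],[[0,0,0],[0,0,0],1]]'
python3 - <<'E'
from station import r
from h import *
a={n:r.camera(n) for n in("scene","top")};pickle.dump(a,open("e.pkl","wb"))
t=cv2.resize(a["top"]["frame"][165:285,90:480,::-1],None,fx=2,fy=2,interpolation=cv2.INTER_CUBIC)
sc=cv2.resize(a["scene"]["frame"][100:360,130:390,::-1],(340,340),interpolation=cv2.INTER_CUBIC)
o=np.zeros((580,780,3),np.uint8);o[:240]=t;o[240:580,:340]=sc;cv2.imwrite("pics/e.png",o)
E
```

```text
time_s: 13.4
tcp_pos: [542.6, -10.5, 202.0]
tcp_rot: [[-0.028, 0.996, -0.084], [0.337, 0.088, 0.937], [0.941, -0.001, -0.339]]
wrist_force: [-0.4, -0.7, -0.5]
width: 85.2
grasp_force: 0.0
time_s: 14.4
tcp_pos: [542.9, -12.1, 316.1]
tcp_rot: [[-0.047, 0.996, -0.075], [0.526, 0.089, 0.846], [0.849, 0.001, -0.528]]
wrist_force: [0.4, 0.4, -0.8]
width: 85.1
grasp_force: 0.0
```

View pics/e.png

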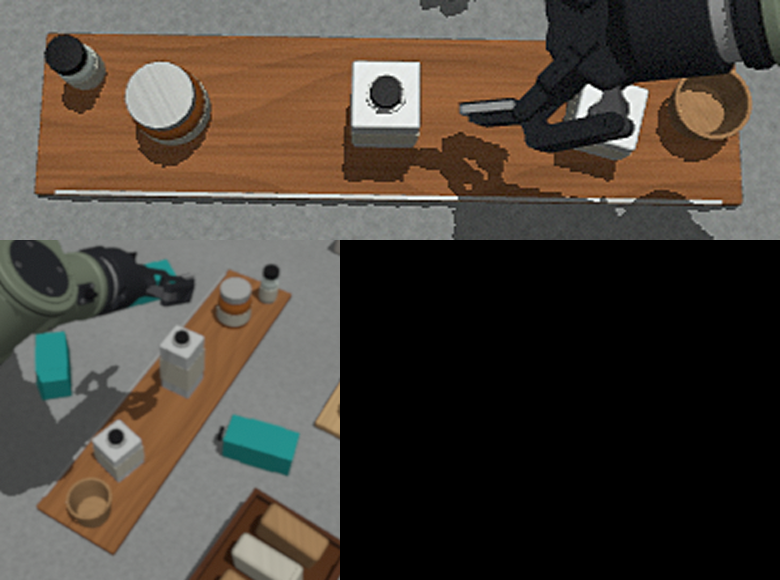

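The tin stands at (385,100) in the top view, with the jar at (163,100) and the small tin at (607,115), apparently unmoved. A quick numeric check follows.

Run:
```python
from h import *
e=pickle.load(open("e.pkl","rb"));a=pickle.load(open("a.pkl","rb"))
c=e["top"]
for u,v,z in[(386,95,131),(386,91,145),(161,96,97)]:print(px2w(c,u/2+90,v/2+165,z).round(1))
# neighbours moved? template match in scene before/after
for n,b in(("st","scene"),("jar","top")):
    q=w2px(a[b],[551,-168,60] if n=="st" else [526,210,60]).astype(int)
    t=a[b]["frame"][q[1]-18:q[1]+25,q[0]-20:q[0]+20];w=e[b]["frame"][q[1]-28:q[1]+35,q[0]-30:q[0]+30]
    m=cv2.minMaxLoc(cv2.matchTemplate(w,t,cv2.TM_CCOEFF_NORMED));print(n,m[1],m[3],"(10,10 = unmoved)")
```

```text
[537.5  21.8 131. ]
[538.1  22.1 145. ]
[524.  209.7  97. ]
st 0.9364396333694458 (10, 10) (10,10 = unmoved)
jar 0.9974045753479004 (10, 10) (10,10 = unmoved)
```

```bash
python3 -c "
from station import r
print(r.finish_job())"
```

```text
the job is handed in; nothing more can be done
None
```

The fallen tin is standing cap up on the board, in line with the row and about midway between the small tin and the jar; neither neighbour appears to have moved, and the job was handed in at about 14.5 s.

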